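Fetch the spouted bottle from the sample carousel and set it to pour

ROBOT

A 6-joint arm with a two-finger parallel gripper is mounted at the origin on the work surface. World frame = base frame: x ahead of the robot, y to its left, z up, the work surface at z = 0. Lengths are in m, angles in rad, forces in N, time in s.
With the tool pointing down it reaches from about 0.35 to 0.975 m from the base axis. Payload 4.9 kg.
Tool frame: the origin (TCP) lies on the centre line of the jaws, within the pads' length; the fingertips stand 8 mm ahead of it and the grasp point (between the pads) lies 11 mm behind it; z points along the fingers, y is the direction in which the jaws open and shut (so a half turn about z gives the same grasp; the last joint's range is limited). The gripper opens to 85 mm and grips with 20 to 120 N. Pads are 22 mm wide; open, the fingers measure 114 mm over their backs; the gripper's body (76 mm by 85 mm) begins 54 mm behind the grasp point. The pads swing forward as they close: fully open they stand 13 mm farther back than shut.
Start: joints at [-1.299, 0.053, 1.613, -0, 1.476, -0.119], TCP at [0.238, -0.578, 0.239] pointing down, gripper open.
Joint ranges: [-3.01, 3.01], [-1.01, 2.22], [0.06, 2.58], [-1.02, 4.17], [0.09, 2.62], [-3.14, 3.14]. Speed limits (rad/s): [2.57, 2.57, 3.14, 3.14, 3.14, 3.14].

INTERFACE

Orientations are given as a rotation vector (axis times angle).
In Python, from station import get_obs, get_image, calibration, finish_job gives the robot as it stands. The module is installed in compiled form; this text tells all that it offers.
- The arm moves only by the shell command python3 -m jog 'ROWS' [FORCE]. ROWS is JSON, a list of rows, each a list of 7 numbers: the shift along the tool's x, y, z in cm, then the turn, a rotation vector about the tool's x, y, z in rad, then the closure in counts, from 0 (fully open) to 255 (shut). In form: [[dx, dy, dz, ax, ay, az, jaw], ...]. A call has 1 to 8 rows; each row is the pose to reach, as a shift and turn from the pose measured when the call began, along the tool's axes at that moment; what a row does not reach only later rows make up. A row lasts 1/12 s, in which the tool goes at most 41.7 mm and 7.16 degrees, less where a joint would pass 70% of its speed; a pose out of reach is approached as far as the arm can. A call with a gripper value outside its range is refused whole. The fingers move at their own pace and stop on an object; FORCE is the grip in N (left out, the last holds). Time passes only in rows, so rows that repeat a pose let the fingers close. It gives the time, the measured TCP pose, the force and the opening at its end, in the units of the state.
- get_obs(): the state, without advancing time (a new reading comes with each control period).
- get_image(name): name is "side" or "top"; returns the picture (420x560x3 uint8, red, green, blue); there is no depth.
- calibration(name): a dict with "vfov" (degrees; the focal length in pixels is half the picture's height over the tangent of half this angle, whatever the lens; pixels are square), "cx", "cy" (the principal point, pixels), "R" (3x3) and "t" (3): a world point X has camera coordinates R X + t. Camera axes: x right, y down, z forward; pixel columns grow to the right and rows downward; lengths in m; the calibration is good to about 2 mm. A picture is of the moment at which its call begins. calibration takes no time and is no camera call.
- finish_job(): hands the job in, once; it reports no verdict.
The state is a dict: "t": time; "q": joint angles; "dq": joint speeds; "effort": joint torques, N m; "tool_pos": TCP position; "tool_rot": TCP orientation; "contact_force": force on the tool from outside, world axes, zero at the start; "wrist_torque": the same for the moment, N m; "opening": finger opening in m.
Only numpy, scipy, OpenCV 4.12 (cv2) and the standard library are available. Lean on these libraries where they do the work, as an engineer would, in place of code of your own. Each camera call takes 0.05 s, during which the arm holds its last target. There are 200 camera calls.

TASK

Wind the sample carousel round by its crank knob until the bottle with the spout stands in the middle of the guard's front window, at rest, then lift it out there. Stand it upright in the middle of the filling stand's round platform, turned so that the tip of its spout is over the mouth of the small measuring cup, and let go. Leave the other bottles standing in the carousel, and do not knock the water bottle or the two paper cups by the stand about; do not touch the spouted bottle before it is in the window.

Things in the scene. Friction and masses are not known exactly. Their poses are not given: they have to be found in the camera images.
- spouted: The wanted bottle's outline (origin: centre of its underside; +x = where the spout points): round body 46 mm diameter to 68 mm height, then a shoulder, then a grey round cap 32 mm in diameter from 90 to 125 mm height, the place to grip. The spout's top is at 87 mm: keep fingertips on the cap above 88 mm.
- spouted_mid (a point): The wanted bottle, white plastic with a grey cap, 125 mm tall, 0.1 to 0.25 kg, the only one in the carousel with a spout (a grey 11 mm rod on its side). This point is on its axis, half-way up (62.5 mm above its underside); z is up, +x is the direction in which the spout points. It stands loose in one of the six bays, turned any way.
- spout_tip (a point): the end of that bottle's spout: 56 mm from the bottle's axis, 81 mm above its underside
- axis (a point): The upright turning axis of the carousel, at the height of the white rotor's deck on which the bottles stand (30 mm above the table). The rotor is 316 mm in diameter, with six equal bays (pockets 66 mm square inside, walls 45 mm high, outer wall 25 mm); the bottles stand about 118 mm from the axis. The axes of this point are the fixed base's: -x points to the middle of the window.
- carousel: The fixed base of the carousel (origin on the axis, on the table): grey disc 344 mm in diameter with a steel wire guard over the bottles: 6 mm wires, 170 mm above the table, going round at 98 and 138 mm from the axis, on five legs at 166 mm. No bottle passes between the wires; the guard is open only up to 45 deg to either side of the window direction (-x).
- window (a point): The middle of the guard's opening, the one place where a bottle can be lifted out: 118 mm from the axis on the robot's side (the base's -x, within 20 deg of the world's -x), at deck height, 30 mm. A small steel plate lies on the base's rim in front of it.
- knob_mid (a point): Middle of the crank knob, 220 mm above the table: upright black round knob, 26 mm diameter, from 195 to 245 mm, spinning freely on its pin. It stands 45 mm from the turning axis on a flat crank arm (top at 192 mm) above the guard. Moving it in a circle about the axis turns the rotor and its bottles by the same angle, either way, without end.
- crank_knob: The same knob; origin at its underside, 195 mm above the table. The rotor stays where it is left: friction about 0.08 N m plus some damping (0.12 N m per rad/s), so 2 to 5 N at the knob. Turned in jerks, the bottles rock in their pockets.
- platform (a point): The filling stand, fixed: grey base slab 145 x 90 mm, 12 mm thick, with a round steel platform 68 mm in diameter. This point is the centre of the platform's flat top, 45 mm above the table. Its +x points to the measuring cup.
- cup_mouth (a point): centre of the mouth of the small clear measuring cup fixed on the filling stand, 58 mm from the platform's centre along its +x; 40 mm outside diameter, 35 mm inside, rim 97 mm above the table
- plain_a_mid (a point): a bottle of the carousel like the wanted one but without a spout, 46 mm diameter, 125 mm tall; point half-way up its axis (62.5 mm)
- plain_b_mid (a point): another such bottle without a spout; point half-way up (62.5 mm)
- squat_mid (a point): squat jar of the carousel, 54 mm diameter, 80 mm tall; point half-way up
- square_mid (a point): square bottle of the carousel, 38 mm wide, 112 mm tall; point half-way up
- slim_mid (a point): slim round bottle of the carousel, 42 mm diameter, 108 mm tall; point half-way up
- water_mid (a point): tall loose clear drinking-water bottle, 72 mm diameter, 260 mm tall, standing between the robot and the gap between carousel and stand; point half-way up
- gas_tap: fixed gas tap column with side valves, 225 mm tall, 120 mm wide over its valves, behind the gap between carousel and stand; origin at its foot
- cup_a: empty paper cup, 70 mm across, 85 mm tall, beside the filling stand; origin at its foot
- cup_b: the same, the second cup beside the stand
There are look-alikes about, which are no part of the job. What is shaped like the part that bears platform but purple or turquoise is not meant. Leave any green look-alike of the part that bears square_mid alone.

How it is judged:
On the way, in this order (a step that is already met when the one before it is completed fails the run):
1. the carousel is driven by its crank knob (contact force between the fingers and crank_knob above 0.3 N), for 0.05 s.
2. the spouted bottle, still standing in its bay, is brought to the middle of the window (within 25 mm) and comes to rest (horizontal distance between spouted_mid and window below 0.025 m and height (world z) of spouted_mid below 0.105 m and linear speed of spouted below 0.02 m/s), for 0.2 s.
3. the spouted bottle is lifted up out of the window (height (world z) of spouted_mid above 0.16 m and horizontal distance between spouted_mid and window below 0.12 m), for 0.05 s.
At the end, for the whole second after the job is handed in: The spouted bottle stands released, upright (0.08 rad) and at rest on the platform, axis within 16 mm of its centre and spout tip within 15 mm (from above) of the centre of the cup's mouth; the other five bottles stand upright (0.2 rad) in the carousel, within 150 mm of its axis (horizontal distance between spout_tip and cup_mouth below 0.015 m and horizontal distance between spouted_mid and platform below 0.016 m and angle between spouted_mid's own z axis and vertical below 0.08 rad and z of spouted_mid in the frame of platform between 0.057 and 0.068 m and linear speed of spouted below 0.01 m/s and angle between each of plain_a_mid, plain_b_mid, squat_mid, square_mid, slim_mid's own z axis and vertical below 0.2 rad and horizontal distance between each of plain_a_mid, plain_b_mid, squat_mid, square_mid, slim_mid and axis below 0.15 m); the robot touches nothing.
It fails at once if the water bottle is pushed more than 30 mm or tipped (distance of water_mid from where it was at the start of the episode above 0.03 m).
It fails at once if a paper cup by the stand is pushed more than 30 mm (distance of any of cup_a, cup_b from where it was at the start of the episode above 0.03 m).
It fails at once if another bottle of the carousel is tipped over (angle between any of plain_a_mid, plain_b_mid, squat_mid, square_mid, slim_mid's own z axis and vertical above 0.6 rad).
It fails at once if the spouted bottle is gripped or pushed by the fingers while it stands away from the window (contact force between the fingers and spouted above 1 N and horizontal distance between spouted_mid and window above 0.045 m and height (world z) of spouted_mid below 0.105 m and horizontal distance between spouted_mid and axis below 0.16 m).
It also fails if it takes over 56 s, if anything falls off the work surface, if the arm or the gripper's body presses on something with over 40 N, if the wrist force passes 120 N, or if a joint passes its speed limit or range.

## Working session

There is one attempt and no reset: what is moved stays moved. The work goes in short steps, Python scripts to look and compute and a shell command to move; the robot and the scene stay as the last step left them, time stands still between calls to the robot, and variables do not carry over. Pictures are saved under pics/ and viewed, about 8 in all and at most 12, crops included, and the job is handed in when it is done.

```bash
mkdir -p pics; python3 - <<'E'
from station import *
import cv2,numpy as np
for n in("top","side"):
    cv2.imwrite(f"pics/{n}0.png",cv2.cvtColor(get_image(n),cv2.COLOR_RGB2BGR))
    print(n,{k:np.round(v,4).tolist() for k,v in calibration(n).items()})
o=get_obs();print({k:np.round(v,4).tolist() for k,v in o.items()})
E
```

```text
top {'vfov': 47.4962, 'cx': 287.9172, 'cy': 215.3763, 'R': [[-0.0221, -0.9997, -0.0126], [-0.9847, 0.0239, -0.1724], [0.1726, 0.0086, -0.985]], 't': [-0.0311, 0.5523, 1.2221]}
side {'vfov': 54.5519, 'cx': 279.3009, 'cy': 207.7637, 'R': [[-0.9974, -0.0711, -0.0112], [-0.048, 0.7732, -0.6323], [0.0536, -0.6301, -0.7746]], 't': [0.5342, 0.1408, 1.0212]}
{'t': 0.1, 'q': [-1.299, 0.0533, 1.6142, -0.0, 1.476, -0.119], 'dq': [-0.0007, -0.0011, -0.0037, -0.0003, 0.0004, 0.0009], 'effort': [0.0, -39.4901, -37.1364, -0.0, 0.0039, 0.0], 'tool_pos': [0.2379, -0.5773, 0.2381], 'tool_rot': [-3.0799, -0.6096, 0.0002], 'contact_force': [0.0152, 0.6708, -0.1713], 'wrist_torque': [0.0015, -0.0152, -0.0282], 'opening': 0.0857}
```

View pics/top0.png

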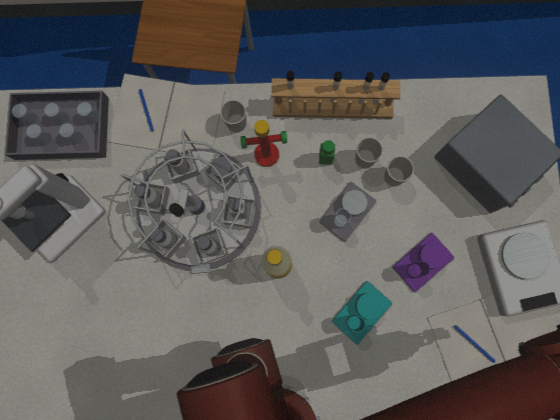

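View pics/side0.png

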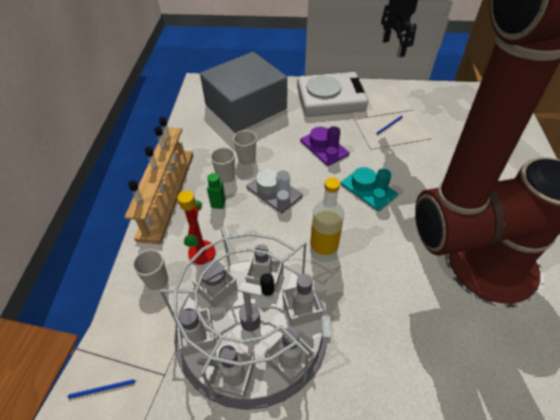

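Top view: the carousel is at about (185,205), the grey filling stand at about (348,210), the water bottle at (277,262) and the gas tap at (265,145). The purple and turquoise stands at (423,262) and (362,312) are look-alikes. The green bottle at (327,152) is also a look-alike. Next I'll enlarge the carousel.

```bash
python3 - <<'E'
import cv2,numpy as np
a=cv2.imread("pics/top0.png")[125:285,105:265]; b=cv2.imread("pics/side0.png")[225:405,160:340]
f=lambda x:cv2.convertScaleAbs(cv2.resize(x,(600,600) if 0 else (400,400),interpolation=cv2.INTER_CUBIC),alpha=1.5)
c=cv2.imread("pics/top0.png")[170:250,310:390]; 
cv2.imwrite("pics/crop1.png",np.hstack([f(a),f(b)]))
E
```

```text
(no output)
```

View pics/crop1.png

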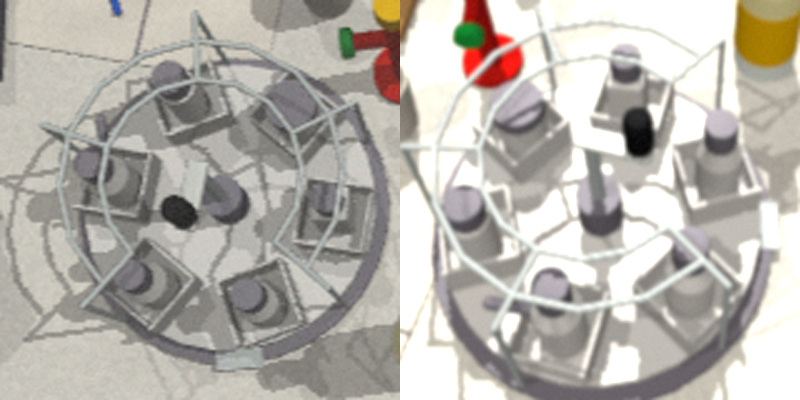

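The side crop shows a grey rod sticking out to the left, at (490,300), from the bottle at (550,300). I'll locate everything by triangulation, and check that rod in an enlarged crop.

```bash
cat > h.py <<'E'
import numpy as np,cv2
from station import *
def K(n):
    c=calibration(n); f=210/np.tan(np.radians(c["vfov"])/2)
    return np.array([[f,0,c["cx"]],[0,f,c["cy"]],[0,0,1]]),np.array(c["R"]),np.array(c["t"])
def proj(n,X):
    k,R,t=K(n); p=(np.atleast_2d(X)@R.T+t)@k.T; return p[:,:2]/p[:,2:]
def plane(n,uv,z):
    k,R,t=K(n); d=R.T@np.linalg.inv(k)@[*uv,1]; C=-R.T@t; return C+d*(z-C[2])/d[2]
def tri(a,b):
    k,R,t=K("top");P=k@np.c_[R,t];k,R,t=K("side");Q=k@np.c_[R,t]
    X=cv2.triangulatePoints(P,Q,np.float64(a),np.float64(b))[:,0]; X=X[:3]/X[3]
    return X,np.linalg.norm(proj("top",X)[0]-a),np.linalg.norm(proj("side",X)[0]-b)
ct=lambda u,v:(105+u/2.5,125+v/2.5)
cs=lambda u,v:(160+(u-400)/2.2222,225+v/2.2222)
def shot(n,name,roi=None,s=1):
    i=cv2.cvtColor(get_image(n),cv2.COLOR_RGB2BGR); cv2.imwrite(f"pics/{name}_full.png",i)
    return i
E
python3 - <<'E'
from h import *
np.set_printoptions(precision=4,suppress=True)
print("knob",tri(ct(179,212),cs(638,132)))
print("hub",tri(ct(228,192),cs(600,205)), plane("top",ct(228,192),.1))
print("plate",plane("top",ct(240,360),.03),plane("side",cs(768,225),.03))
for z in(.19,.245):print(z,plane("top",ct(179,212),z),plane("side",cs(638,132),z))
# side caps at z=.155 (deck+.125)
for nm,p,z in [("right",(720,128),.15),("win",(692,243),.15),("mid",(550,283),.15),("left",(463,200),.15),("squat",(522,108),.11),("top",(625,58),.145),("rodend",(490,302),.111)]:
    P=plane("side",cs(*p),z); print(nm,P[:2],(proj("top",P)[0]-[105,125])*2.5)
# ellipse: base outer rim in top (pts guess)
print("wat",plane("top",(275,257),.26),plane("top",(278,268),0.05))
print("stand",plane("top",(355,203),.045),plane("top",(342,219),.097),plane("side",(268,183),.045),plane("side",(283,180),.097))
i=cv2.imread("pics/side0.png");a=i[300:400,170:290];b=i[155:225,235:319]
t=cv2.imread("pics/top0.png");c=t[175:245,310:394]
r=lambda x,s:cv2.convertScaleAbs(cv2.resize(x,s,interpolation=cv2.INTER_CUBIC),alpha=1.4)
cv2.imwrite("pics/crop2.png",np.hstack([r(a,(360,300)),np.vstack([r(b,(420,350))])[:300] if 0 else r(b,(360,300))]))
cv2.imwrite("pics/crop2.png",np.vstack([np.hstack([r(a,(360,300)),r(b,(360,300))]),np.hstack([r(t[170:240,115:199],(360,300)),r(c,(360,300))])]))
E
```

```text
knob (array([0.5408, 0.2115, 0.2177]), np.float64(0.07778183399261872), np.float64(0.13437239797428535))
hub (array([0.5901, 0.2013, 0.0487]), np.float64(1.4921823084352468), np.float64(2.5252341198011212)) [0.5834 0.1904 0.1   ]
plate [0.4158 0.1899 0.03  ] [0.419 0.204 0.03 ]
0.19 [0.5463 0.2183 0.19  ] [0.5428 0.1966 0.19  ]
0.245 [0.5357 0.2048 0.245 ] [0.5382 0.2263 0.245 ]
right [0.4718 0.1661] [241.3474 293.7224]
win [0.4917 0.2757] [129.1895 276.1041]
mid [0.6054 0.3169] [ 90.5812 163.1797]
left [0.6916 0.2506] [159.2402  77.6328]
squat [0.6653 0.1346] [280.9843 110.813 ]
top [0.5665 0.0929] [317.2277 197.2577]
rodend [0.6601 0.3227] [ 98.4921 119.9436]
wat [ 0.4229 -0.0156  0.26  ] [ 0.4124 -0.015   0.05  ]
stand [ 0.5811 -0.2239  0.045 ] [ 0.53   -0.1819  0.097 ] [ 0.581  -0.1991  0.045 ] [ 0.5364 -0.1645  0.097 ]
```

View pics/crop2.png

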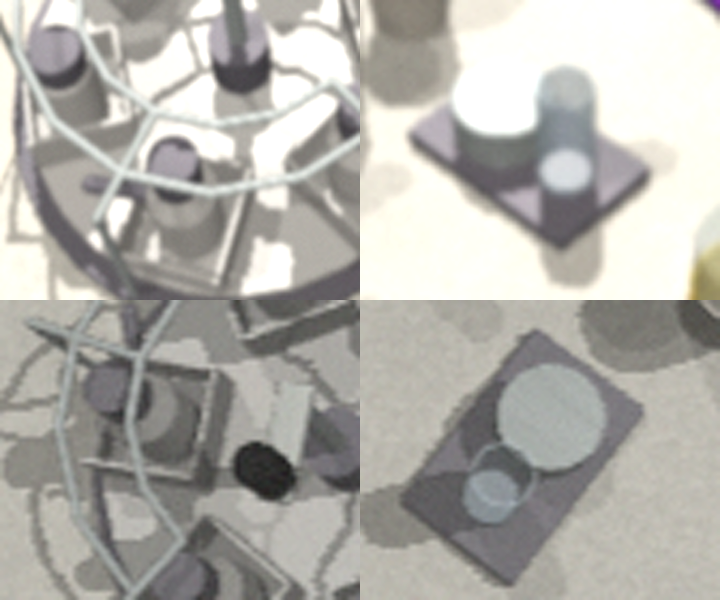

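The enlarged crop confirms it. The spouted bottle is at top (149,190) and side (228,352), with its spout pointing away from the robot in +x. None of the other five has a rod. The grey stand's platform is at top (355,202) and its cup mouth at (343,216). I'll fit the guard rings for the axis and then overlay the model.

```bash
python3 - <<'E'
from h import *
from scipy.optimize import differential_evolution as DE
np.set_printoptions(precision=4,suppress=True)
T={}
for n in("top","side"):
    g=cv2.cvtColor(cv2.imread(f"pics/{n}0.png"),cv2.COLOR_BGR2GRAY)
    th=cv2.morphologyEx(g,cv2.MORPH_TOPHAT,np.ones((7,7))).clip(0,60); T[n]=cv2.GaussianBlur(th.astype(np.float32),(0,0),1)
def ring(c,r,z,ph,a=135):
    w=ph+np.radians(np.linspace(-a,a,200)); return np.c_[c[0]+r*np.cos(w),c[1]+r*np.sin(w),np.full(200,z)]
def sc(p):
    s=0
    for n in T:
        for r in(.0965,.1365):
            uv=proj(n,ring(p,r,.17,p[2])).astype(np.float32)[None]
            s+=cv2.remap(T[n],uv[...,0],uv[...,1],cv2.INTER_LINEAR).mean()
    return -s
r=DE(sc,[(.56,.6),(.185,.225),(-.35,.35)],seed=1,tol=1e-6);print(r.x,r.fun)
ax=r.x
for v in[(a,b) for a in(-.004,0,.004) for b in(-.004,0,.004)]:print(v,round(sc([ax[0]+v[0],ax[1]+v[1],ax[2]]),2),end=' ')
k=tri(ct(179,212),cs(638,132))[0];print("\nknob r",np.linalg.norm(k[:2]-ax[:2]),np.degrees(np.arctan2(k[1]-ax[1],k[0]-ax[0])))
print("plat",plane("top",(354.8,202.1),.045),plane("side",(267.7,177.2),.045),"cup",plane("top",(343.4,216.3),.097),plane("side",(283.3,174.8),.097))
for n,p in(("mid",(.6054,.3169)),("win",(.4917,.2757)),("right",(.4718,.1661)),("left",(.6916,.2506)),("sq",(.6653,.1346)),("slim",(.5665,.0929))):
    d=np.array(p)-ax[:2];print(n,np.hypot(*d),np.degrees(np.arctan2(d[1],d[0])))
pl=np.array([.417,.197])-ax[:2];print("plate",np.hypot(*pl),np.degrees(np.arctan2(pl[1],pl[0])))
out=[]
for n,(x,y,w) in(("top",(105,125,160)),("side",(160,225,180))):
    i=cv2.imread(f"pics/{n}0.png"); s=400/w; m=cv2.resize(i[y:y+w,x:x+w],(400,400))
    def pl(P,c): cv2.polylines(m,[((proj(n,P)-[x,y])*s).astype(np.int32)],False,c,1)
    for rr in(.098,.138):pl(ring(ax,rr,.17,ax[2]),(0,0,255))
    pl(ring(ax,.158,.03,0,180),(0,255,0));pl(ring(ax,.172,.012,0,180),(255,0,0));pl(ring(ax,.045,.22,0,180),(0,255,255))
    th=ax[2]+np.pi; W=np.array([ax[0]+.118*np.cos(th),ax[1]+.118*np.sin(th),.03]);pl(np.array([[*ax[:2],.03],W]),(255,0,255))
    out.append(m)
print("W",W)
cv2.imwrite("pics/ov.png",np.hstack(out))
E
```

```text
Traceback (most recent call last):
  File "h.py", line 7, in proj
    k,R,t=K(n); p=(np.atleast_2d(X)@R.T+t)@k.T; return p[:,:2]/p[:,2:]
          ~^^^
  File "h.py", line 4, in K
    c=calibration(n); f=210/np.tan(np.radians(c["vfov"])/2)
ValueError: time passes only in moves, steps and waits
```

Calibration has a call limit, so I'll cache it.

```bash
sed -i 's/^def K(n):/import functools\n@functools.lru_cache\ndef K(n):/' h.py; cat > fit.py <<'E'
from h import *
from scipy.optimize import differential_evolution as DE
np.set_printoptions(precision=4,suppress=True)
T={}
for n in("top","side"):
    g=cv2.cvtColor(cv2.imread(f"pics/{n}0.png"),cv2.COLOR_BGR2GRAY)
    th=cv2.morphologyEx(g,cv2.MORPH_TOPHAT,np.ones((7,7))).clip(0,60); T[n]=cv2.GaussianBlur(th.astype(np.float32),(0,0),1)
def ring(c,r,z,ph,a=135):
    w=ph+np.radians(np.linspace(-a,a,200)); return np.c_[c[0]+r*np.cos(w),c[1]+r*np.sin(w),np.full(200,z)]
def sc(p):
    s=0
    for n in T:
        for r in(.0965,.1365):
            uv=proj(n,ring(p,r,.17,p[2])).astype(np.float32)[None]
            s+=cv2.remap(T[n],uv[...,0],uv[...,1],cv2.INTER_LINEAR).mean()
    return -s
r=DE(sc,[(.56,.6),(.185,.225),(-.35,.35)],seed=1,tol=1e-6);print(r.x,r.fun)
ax=r.x
k=tri(ct(179,212),cs(638,132))[0];print("knob r",np.linalg.norm(k[:2]-ax[:2]),np.degrees(np.arctan2(k[1]-ax[1],k[0]-ax[0])))
print("plat",plane("top",(354.8,202.1),.045),plane("side",(267.7,177.2),.045),"cup",plane("top",(343.4,216.3),.097),plane("side",(283.3,174.8),.097))
for n,p in(("mid",(.6054,.3169)),("win",(.4917,.2757)),("right",(.4718,.1661)),("left",(.6916,.2506)),("sq",(.6653,.1346)),("slim",(.5665,.0929))):
    d=np.array(p)-ax[:2];print(n,np.hypot(*d),np.degrees(np.arctan2(d[1],d[0])))
pl=np.array([.417,.197])-ax[:2];print("plate",np.hypot(*pl),np.degrees(np.arctan2(pl[1],pl[0])))
out=[]
for n,(x,y,w) in(("top",(105,125,160)),("side",(160,225,180))):
    i=cv2.imread(f"pics/{n}0.png"); s=400/w; m=cv2.resize(i[y:y+w,x:x+w],(400,400))
    def pl(P,c): cv2.polylines(m,[((proj(n,P)-[x,y])*s).astype(np.int32)],False,c,1)
    for rr in(.098,.138):pl(ring(ax,rr,.17,ax[2]),(0,0,255))
    pl(ring(ax,.158,.03,0,180),(0,255,0));pl(ring(ax,.172,.012,0,180),(255,0,0));pl(ring(ax,.045,.22,0,180),(0,255,255))
    th=ax[2]+np.pi; W=np.array([ax[0]+.118*np.cos(th),ax[1]+.118*np.sin(th),.03]);pl(np.array([[*ax[:2],.03],W]),(255,0,255))
    out.append(m)
print("W",W)
cv2.imwrite("pics/ov.png",np.hstack(out))
E
python3 fit.py
```

```text
[0.5863 0.2033 0.0634] -79.03972625732422
knob r 0.04623560866847852 169.77131135379935
plat [ 0.5836 -0.2235  0.045 ] [ 0.5839 -0.2213  0.045 ] cup [ 0.5369 -0.1858  0.097 ] [ 0.5368 -0.1836  0.097 ]
mid 0.11518376540772558 80.43450015513895
win 0.11908258887614048 142.56704814072856
right 0.12035820837820917 -161.98749301315425
left 0.11546544725761917 24.17298429045761
sq 0.10473562508165346 -41.003599202896126
slim 0.11217176025663665 -100.14573393018999
plate 0.16937720238966206 -177.86238910348328
W [0.4685 0.1958 0.03  ]
```

View pics/ov.png

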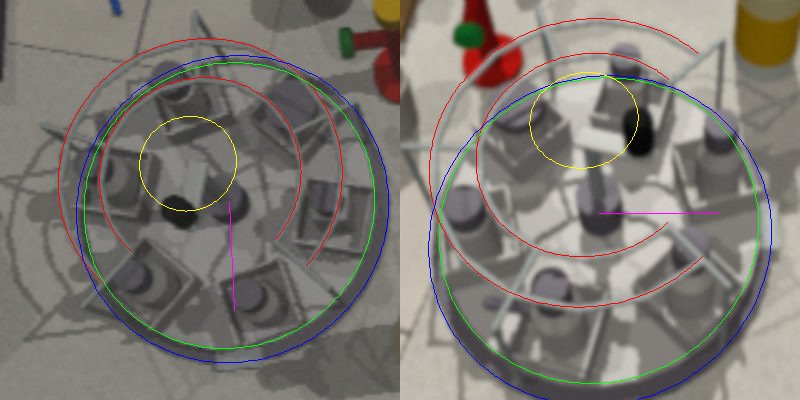

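The overlay fits well: axis (0.586,0.203), window direction about 183°, knob at 170° with r = 46 mm (nominal 45). The spouted bottle is at 80.5°, so the crank needs about +103°. I'll raise the tool and go above the knob.

```bash
python3 -m jog '[[0,0,-8,0,0,0,0],[0,0,-16,0,0,0,0],[0,0,-17,0,0,0,0],[0,0,-17,0,0,0,0],[58.2,-61.4,-17,0,0,0,60],[58.2,-61.4,-17,0,0,0,60],[58.2,-61.4,-17,0,0,0,60],[58.2,-61.4,-17,0,0,0,60]]' 20
cat >> h.py <<'E'
from scipy.spatial.transform import Rotation as Ro
def st():
    o=get_obs();R=Ro.from_rotvec(o["tool_rot"]).as_matrix();y=R[:,1]
    print("t",round(o["t"],2),"pos",np.round(o["tool_pos"],4),"z",np.round(R[:,2],3),"yaw_y",round(np.degrees(np.arctan2(y[1],y[0])),1),"F",np.round(o["contact_force"],1),"op",round(o["opening"],4),"q6",round(o["q"][5],2))
    return o,R
def to(P,R=None,o=None):
    o,R=st(); print("shift cm",np.round(R.T@(np.array(P)-o["tool_pos"])*100,2))
E
python3 -c "from h import *;to([.542,.2113,.4])"
```

```text
t: 0.77
tool_pos: [0.2981, -0.4206, 0.4062]
tool_rot: [-3.08, -0.608, 0.0]
contact_force: [1.0, 0.2, -0.6]
opening: 0.0651
t 0.77 pos [ 0.2981 -0.4206  0.4062] z [-0.001  0.002 -1.   ] yaw_y -67.7 F [ 1.   0.2 -0.6] op 0.0651 q6 0.08
shift cm [ 46.57 -49.18   0.76]
```

```bash
python3 -m jog '[[46.6,-49.2,0.5,0,0,0,60],[46.6,-49.2,0.5,0,0,0,60],[46.6,-49.2,0.5,0,0,0,60],[46.6,-49.2,0.5,0,0,0,60],[46.6,-49.2,0.5,0,0,0,60],[46.6,-49.2,0.5,0,0,0,60],[46.6,-49.2,0.5,0,0,0,60],[46.6,-49.2,0.5,0,0,0,60]]'
python3 -c "from h import *;to([.542,.2113,.4])"
```

```text
t: 1.43
tool_pos: [0.4179, -0.109, 0.4043]
tool_rot: [-3.08, -0.607, -0.0]
contact_force: [0.5, -0.5, 0.4]
opening: 0.0655
t 1.43 pos [ 0.4179 -0.109   0.4043] z [-0.     0.002 -1.   ] yaw_y -67.7 F [ 0.5 -0.5  0.4] op 0.0655 q6 0.75
shift cm [ 23.65 -24.92   0.51]
```

```bash
python3 -m jog '[[23.7,-24.9,0.5,0,0,0,60],[23.7,-24.9,0.5,0,0,0,60],[23.7,-24.9,0.5,0,0,0,60],[23.7,-24.9,0.5,0,0,0,60],[23.7,-24.9,0.5,0,0,0,60],[23.7,-24.9,0.5,0,0,0,60],[23.7,-24.9,0.5,0,0,0,60],[23.7,-24.9,0.5,0,0,0,60]]'
python3 -c "from h import *;to([.542,.2113,.4])"
```

```text
t: 2.1
tool_pos: [0.5382, 0.202, 0.3996]
tool_rot: [-3.08, -0.608, 0.001]
contact_force: [0.9, -0.3, 1.0]
opening: 0.0652
t 2.1 pos [0.5382 0.202  0.3996] z [-0.001  0.002 -1.   ] yaw_y -67.7 F [ 0.9 -0.3  1. ] op 0.0652 q6 1.41
shift cm [ 0.7  -0.71 -0.04]
```

```bash
python3 -m jog '[[0.7,-0.7,2,0,0,0,60],[0.7,-0.7,6,0,0,0,60],[0.7,-0.7,10,0,0,0,60],[0.7,-0.7,14,0,0,0,60],[0.7,-0.7,17,0,0,0,60],[0.7,-0.7,18.6,0,0,0,60],[0.7,-0.7,18.6,0,0,0,60],[0.7,-0.7,18.6,0,0,0,60]]'
python3 - <<'E'
from h import *
to([.542,.2113,.213])
a=cv2.cvtColor(get_image("top"),cv2.COLOR_RGB2BGR)[125:285,105:265]; b=cv2.cvtColor(get_image("side"),cv2.COLOR_RGB2BGR)[225:405,160:340]
f=lambda x:cv2.convertScaleAbs(cv2.resize(x,(400,400),interpolation=cv2.INTER_CUBIC),alpha=1.5)
cv2.imwrite("pics/knob1.png",np.hstack([f(a),f(b)]))
E
```

```text
t: 2.77
tool_pos: [0.5411, 0.2113, 0.2123]
tool_rot: [-3.08, -0.608, 0.006]
contact_force: [0.1, 0.5, 1.0]
opening: 0.0651
t 2.77 pos [0.5411 0.2113 0.2123] z [-0.004  0.001 -1.   ] yaw_y -67.7 F [0.1 0.5 1. ] op 0.0651 q6 1.42
shift cm [ 0.09  0.04 -0.07]
```

View pics/knob1.png

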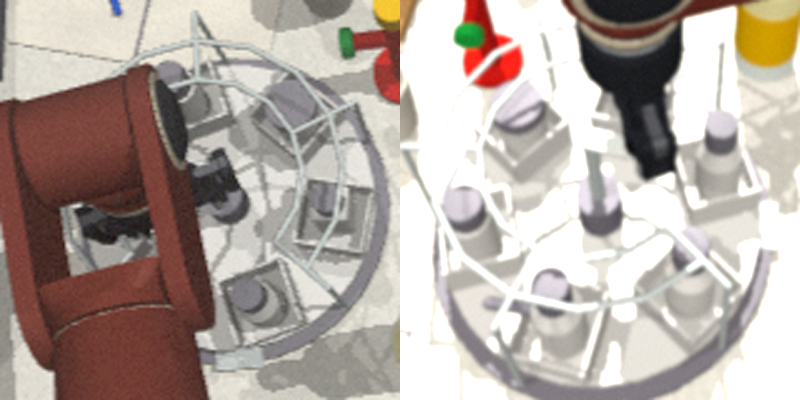

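The fingers straddle the knob, with side tips near (655,165), and nothing has been disturbed. I'll close at 20 N and read the force.

```bash
python3 -m jog '[[0,0,0,0,0,0,255],[0,0,0,0,0,0,255],[0,0,0,0,0,0,255],[0,0,0,0,0,0,255],[0,0,0,0,0,0,255],[0,0,0,0,0,0,255],[0,0,0,0,0,0,255],[0,0,0,0,0,0,255]]' 20
cat >> h.py <<'E'
def arc(a0,step,n=8,r=.045,c=(.5863,.2033),z=None):
    o,R=st(); p=np.array(o["tool_pos"]); 
    print("ang",np.degrees(np.arctan2(p[1]-c[1],p[0]-c[0])),"r",np.hypot(p[0]-c[0],p[1]-c[1]))
    for i in range(1,n+1):
        a=np.radians(a0+step*i); t=np.array([c[0]+r*np.cos(a),c[1]+r*np.sin(a),z or p[2]])
        print(np.round(R.T@(t-p)*100,2).tolist())
E
python3 -c "from h import *;arc(169.8,2)"
```

```text
t: 3.53
tool_pos: [0.5432, 0.2124, 0.2177]
tool_rot: [-3.079, -0.608, -0.007]
contact_force: [-2.2, 0.9, 6.1]
opening: 0.0253
t 3.53 pos [0.5432 0.2124 0.2177] z [ 0.004  0.004 -1.   ] yaw_y -67.6 F [-2.2  0.9  6.1] op 0.0253 q6 1.42
ang 168.08149924514893 r 0.04400110191780359
[-0.24, 0.19, -0.0]
[-0.32, 0.33, -0.0]
[-0.39, 0.47, -0.0]
[-0.46, 0.61, -0.0]
[-0.52, 0.75, -0.0]
[-0.58, 0.9, -0.01]
[-0.63, 1.05, -0.01]
[-0.68, 1.2, -0.01]
```

```bash
python3 -m jog '[[-0.1,0.1,0,0,0,0,255],[-0.2,0.25,0,0,0,0,255],[-0.3,0.4,0,0,0,0,255],[-0.4,0.6,0,0,0,0,255],[-0.5,0.75,0,0,0,0,255],[-0.57,0.9,0,0,0,0,255],[-0.63,1.05,0,0,0,0,255],[-0.68,1.2,0,0,0,0,255]]' 20
python3 -c "from h import *;arc(185.8,2)"
```

```text
t: 4.2
tool_pos: [0.5428, 0.1986, 0.2178]
tool_rot: [-3.079, -0.608, -0.013]
contact_force: [6.2, 4.5, -2.3]
opening: 0.0249
t 4.2 pos [0.5428 0.1986 0.2178] z [ 0.008  0.005 -1.   ] yaw_y -67.7 F [ 6.2  4.5 -2.3] op 0.0249 q6 1.4
ang -173.80062848886197 r 0.04378567093770513
[-0.15, 0.09, -0.0]
[-0.19, 0.24, -0.0]
[-0.22, 0.39, -0.0]
[-0.24, 0.55, -0.0]
[-0.26, 0.7, -0.0]
[-0.28, 0.86, -0.0]
[-0.29, 1.02, -0.0]
[-0.29, 1.17, -0.0]
```

```bash
python3 -c "from h import *;arc(186.2,2.3,r=.0437)"
```

```text
t 4.2 pos [0.5428 0.1986 0.2178] z [ 0.008  0.005 -1.   ] yaw_y -67.7 F [ 6.2  4.5 -2.3] op 0.0249 q6 1.4
ang -173.80062848886197 r 0.04378567093770513
[-0.04, 0.17, -0.0]
[-0.08, 0.34, -0.0]
[-0.11, 0.52, -0.0]
[-0.13, 0.69, -0.0]
[-0.15, 0.86, -0.0]
[-0.16, 1.04, -0.0]
[-0.16, 1.21, -0.0]
[-0.16, 1.39, -0.0]
```

```bash
python3 -m jog '[[-0.04,0.17,0,0,0,0,255],[-0.08,0.34,0,0,0,0,255],[-0.11,0.52,0,0,0,0,255],[-0.13,0.69,0,0,0,0,255],[-0.15,0.86,0,0,0,0,255],[-0.16,1.04,0,0,0,0,255],[-0.16,1.21,0,0,0,0,255],[-0.16,1.39,0,0,0,0,255]]' 20
python3 -c "from h import *;arc(204.6,2.3,r=.0437)"
```

```text
t: 4.87
tool_pos: [0.5468, 0.1853, 0.2178]
tool_rot: [-3.078, -0.608, -0.014]
contact_force: [2.8, 4.9, -1.9]
opening: 0.0254
t 4.87 pos [0.5468 0.1853 0.2178] z [ 0.008  0.006 -1.   ] yaw_y -67.7 F [ 2.8  4.9 -1.9] op 0.0254 q6 1.38
ang -155.57637886894722 r 0.043417166780004665
[-0.02, 0.19, -0.0]
[0.0, 0.36, -0.0]
[0.02, 0.54, -0.0]
[0.06, 0.71, -0.0]
[0.09, 0.88, -0.0]
[0.14, 1.05, -0.0]
[0.19, 1.22, -0.0]
[0.25, 1.38, -0.0]
```

Tracking well: it is at 204.4° and the forces are about 5 N.

```bash
python3 -m jog '[[-0.02,0.19,0,0,0,0,255],[0,0.36,0,0,0,0,255],[0.02,0.54,0,0,0,0,255],[0.06,0.71,0,0,0,0,255],[0.09,0.88,0,0,0,0,255],[0.14,1.05,0,0,0,0,255],[0.19,1.22,0,0,0,0,255],[0.25,1.38,0,0,0,0,255]]' 20
python3 -c "from h import *;arc(223,2.3,r=.0437)"
```

```text
t: 5.53
tool_pos: [0.5543, 0.1741, 0.2178]
tool_rot: [-3.076, -0.608, -0.015]
contact_force: [2.3, 6.5, -1.3]
opening: 0.0253
t 5.53 pos [0.5543 0.1741 0.2178] z [ 0.008  0.008 -1.   ] yaw_y -67.6 F [ 2.3  6.5 -1.3] op 0.0253 q6 1.35
ang -137.63221854207615 r 0.04327403156187379
[0.04, 0.22, -0.0]
[0.11, 0.38, -0.0]
[0.19, 0.54, -0.0]
[0.28, 0.69, 0.0]
[0.37, 0.84, 0.0]
[0.46, 0.99, 0.0]
[0.56, 1.13, 0.0]
[0.67, 1.27, 0.0]
```

```bash
python3 -m jog '[[0.04,0.22,0,0,0,0,255],[0.11,0.38,0,0,0,0,255],[0.19,0.54,0,0,0,0,255],[0.28,0.69,0,0,0,0,255],[0.37,0.84,0,0,0,0,255],[0.46,0.99,0,0,0,0,255],[0.56,1.13,0,0,0,0,255],[0.67,1.27,0,0,0,0,255]]' 20
python3 -c "from h import *;arc(241.2,2.2,r=.0437)"
```

```text
t: 6.2
tool_pos: [0.5648, 0.1657, 0.2178]
tool_rot: [-3.074, -0.608, -0.013]
contact_force: [-0.2, 5.4, 0.9]
opening: 0.0251
t 6.2 pos [0.5648 0.1657 0.2178] z [ 0.006  0.009 -1.   ] yaw_y -67.6 F [-0.2  5.4  0.9] op 0.0251 q6 1.33
ang -119.766156273507 r 0.043266367763495954
[0.12, 0.21, -0.0]
[0.23, 0.34, 0.0]
[0.35, 0.46, 0.0]
[0.47, 0.57, 0.0]
[0.6, 0.68, 0.0]
[0.73, 0.79, 0.0]
[0.86, 0.89, 0.0]
[1.0, 0.99, 0.0]
```

```bash
python3 -m jog '[[0.12,0.21,0,0,0,0,255],[0.23,0.34,0,0,0,0,255],[0.35,0.46,0,0,0,0,255],[0.47,0.57,0,0,0,0,255],[0.6,0.68,0,0,0,0,255],[0.73,0.79,0,0,0,0,255],[0.86,0.89,0,0,0,0,255],[1.0,0.99,0,0,0,0,255]]' 20
python3 -c "from h import *;arc(258.8,2.2,r=.0437,n=6)"
```

```text
t: 6.87
tool_pos: [0.5768, 0.1609, 0.2178]
tool_rot: [-3.072, -0.609, -0.009]
contact_force: [-2.7, 4.9, 0.8]
opening: 0.0253
t 6.87 pos [0.5768 0.1609 0.2178] z [ 0.004  0.01  -1.   ] yaw_y -67.6 F [-2.7  4.9  0.8] op 0.0253 q6 1.32
ang -102.61794497776954 r 0.04343059330543395
[0.22, 0.17, 0.0]
[0.36, 0.26, 0.0]
[0.51, 0.34, 0.0]
[0.66, 0.41, 0.0]
[0.81, 0.48, 0.0]
[0.97, 0.54, 0.0]
```

```bash
python3 -m jog '[[0.22,0.17,0,0,0,0,255],[0.36,0.26,0,0,0,0,255],[0.51,0.34,0,0,0,0,255],[0.66,0.41,0,0,0,0,255],[0.8,0.47,0,0,0,0,255],[0.9,0.51,0,0,0,0,255],[0.97,0.54,0,0,0,0,255],[1.0,0.55,0,0,0,0,255]]' 20
python3 - <<'E'
from h import *
arc(272,0,n=1,r=.0437)
a=cv2.cvtColor(get_image("top"),cv2.COLOR_RGB2BGR)[125:285,105:265]; b=cv2.cvtColor(get_image("side"),cv2.COLOR_RGB2BGR)[225:405,160:340]
f=lambda x:cv2.convertScaleAbs(cv2.resize(x,(400,400),interpolation=cv2.INTER_CUBIC),alpha=1.3)
m=np.hstack([f(a),f(b)])
# predicted cap at window
for n,x,y,s,dx in(("top",105,125,2.5,0),("side",160,225,2.2222,400)):
    W=np.array([.5863-.118*np.cos(.055),.2033-.118*np.sin(.055)])
    c=[[W[0]+.016*np.cos(t),W[1]+.016*np.sin(t),.155] for t in np.linspace(0,6.28,40)]
    cv2.polylines(m,[((proj(n,c)-[x,y])*s+[dx,0]).astype(np.int32)],True,(0,0,255),1)
cv2.imwrite("pics/win1.png",m)
E
```

```text
t: 7.53
tool_pos: [0.5883, 0.1596, 0.2178]
tool_rot: [-3.072, -0.609, -0.009]
contact_force: [-1.8, 3.7, 0.3]
opening: 0.0254
t 7.53 pos [0.5883 0.1596 0.2178] z [ 0.004  0.01  -1.   ] yaw_y -67.6 F [-1.8  3.7  0.3] op 0.0254 q6 1.32
ang -87.40352892482974 r 0.04369758669779437
[-0.04, -0.02, -0.0]
```

View pics/win1.png

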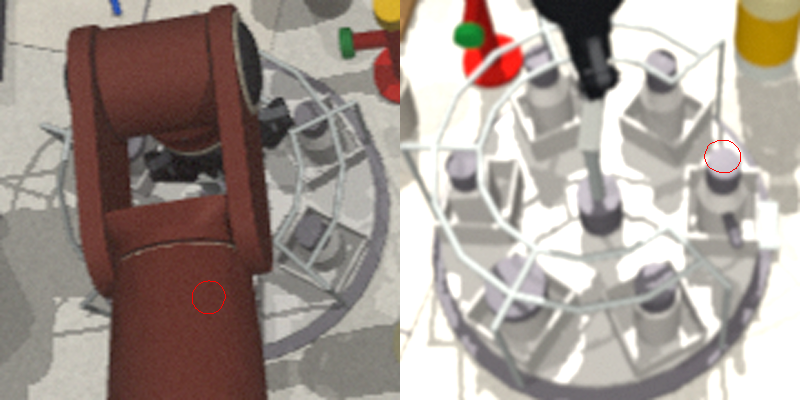

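The spouted bottle's cap, at side (722,158), lies on the predicted window circle. Its spout, at (730,225), points to about +y. I'll release the knob and rise.

```bash
python3 -m jog '[[0,0,0,0,0,0,90],[0,0,0,0,0,0,90],[0,0,0,0,0,0,90],[0,0,-0.5,0,0,0,90],[0,0,-3,0,0,0,90],[0,0,-6,0,0,0,90],[0,0,-9,0,0,0,90],[0,0,-9,0,0,0,90]]' 20
python3 -c "from h import *;to([.4685,.197,.29])"
```

```text
t: 8.3
tool_pos: [0.5907, 0.1587, 0.3166]
tool_rot: [-3.074, -0.609, -0.029]
contact_force: [0.2, -0.1, 1.0]
opening: 0.0551
t 8.3 pos [0.5907 0.1587 0.3166] z [ 0.016  0.012 -1.   ] yaw_y -67.6 F [ 0.2 -0.1  1. ] op 0.0551 q6 1.32
shift cm [-9.89 -8.19  2.5 ]
```

```bash
python3 - <<'E'
from h import *
b=cv2.cvtColor(get_image("side"),cv2.COLOR_RGB2BGR)[265:345,270:340]
cv2.imwrite("pics/sp.png",cv2.convertScaleAbs(cv2.resize(b,(525,600),interpolation=cv2.INTER_CUBIC),alpha=1.1))
E
```

```text
(no output)
```

View pics/sp.png

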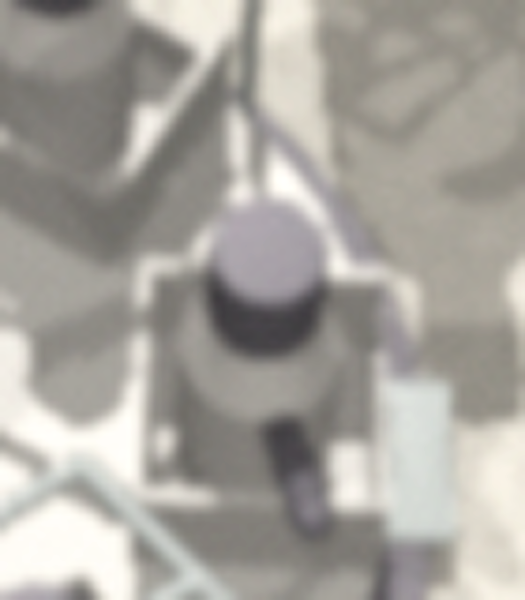

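The cap top centre is at side (306,298), and the spout's end is at about (312,334).

```bash
python3 - <<'E'
from h import *
c=plane("side",(270/7.5+270,250/7.5+265),.155);s=plane("side",(315/7.5+270,516/7.5+265),.111)
d=s-c;print(c,s,np.hypot(d[0],d[1]),np.degrees(np.arctan2(d[1],d[0])))
to([c[0],c[1],.29])
E
```

```text
[0.46689262 0.20319647 0.155     ] [0.45183434 0.25613077 0.111     ] 0.055034455628205504 105.87952481292834
t 8.35 pos [0.5899 0.1586 0.3136] z [ 0.013  0.011 -1.   ] yaw_y -67.6 F [-1.1 -0.6 -0.4] op 0.0553 q6 1.32
shift cm [-9.72 -8.8   2.25]
```

```bash
python3 -m jog '[[-3,-2.7,0,-0.005,-0.016,0,80],[-6,-5.4,0.7,-0.005,-0.016,0,80],[-8.5,-7.7,1.4,-0.005,-0.016,0,80],[-9.7,-8.8,2.2,-0.005,-0.016,0,80],[-9.7,-8.8,2.2,-0.005,-0.016,0,80],[-9.7,-8.8,2.2,-0.005,-0.016,0,80],[-9.7,-8.8,2.2,-0.005,-0.016,0,80]]' 20
python3 -c "from h import *;to([.467,.203,.133])"
```

```text
t: 8.93
tool_pos: [0.4676, 0.2029, 0.2905]
tool_rot: [3.082, 0.61, 0.001]
contact_force: [-0.1, 0.1, -0.6]
opening: 0.0582
t 8.93 pos [0.4676 0.2029 0.2905] z [ 0.001 -0.    -1.   ] yaw_y -67.6 F [-0.1  0.1 -0.6] op 0.0582 q6 1.44
shift cm [-0.06 -0.04 15.75]
```

```bash
python3 -m jog '[[0,0,3,0,0,0,80],[0,0,6,0,0,0,80],[0,0,9,0,0,0,80],[-0.05,0,11.5,0,0,0,80],[-0.05,0,13.5,0,0,0,80],[-0.05,0,15,0,0,0,80],[-0.05,0,15.7,0,0,0,80],[-0.05,0,15.7,0,0,0,80]]' 20
python3 - <<'E'
from h import *
to([.467,.203,.133])
b=cv2.cvtColor(get_image("side"),cv2.COLOR_RGB2BGR)[245:345,260:340]
cv2.imwrite("pics/gr.png",cv2.convertScaleAbs(cv2.resize(b,(480,600),interpolation=cv2.INTER_CUBIC),alpha=1.3))
E
```

```text
t: 9.6
tool_pos: [0.467, 0.2019, 0.1316]
tool_rot: [3.082, 0.608, -0.005]
contact_force: [-0.1, -0.7, 0.1]
opening: 0.0583
t 9.6 pos [0.467  0.2019 0.1316] z [-0.003 -0.001 -1.   ] yaw_y -67.7 F [-0.1 -0.7  0.1] op 0.0583 q6 1.44
shift cm [ 0.04 -0.11 -0.14]
```

View pics/gr.png

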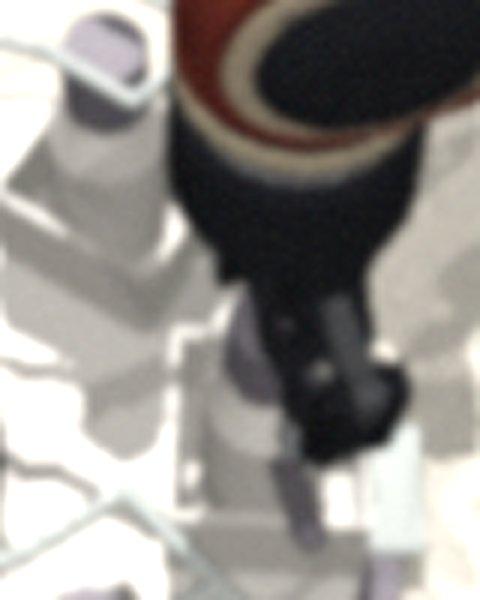

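Cap is between the fingers and the near finger clears the spout. I'll close at 35 N, raised 2 mm for spout margin.

```bash
python3 -m jog '[[0,-0.05,-0.25,0,0,0,80],[0,-0.05,-0.25,0,0,0,255],[0,-0.05,-0.25,0,0,0,255],[0,-0.05,-0.25,0,0,0,255],[0,-0.05,-0.25,0,0,0,255],[0,-0.05,-0.25,0,0,0,255],[0,-0.05,-0.25,0,0,0,255],[0,-0.05,-0.25,0,0,0,255]]' 35
python3 -c "from h import *;st()"
```

```text
t: 10.32
tool_pos: [0.4688, 0.2029, 0.1375]
tool_rot: [3.082, 0.608, 0.004]
contact_force: [-0.0, 0.3, 5.9]
opening: 0.0307
t 10.32 pos [0.4688 0.2029 0.1375] z [ 0.003  0.    -1.   ] yaw_y -67.7 F [-0.   0.3  5.9] op 0.0307 q6 1.44
```

```bash
python3 -m jog '[[0,0,-0.7,0,0,0,255],[0,0,-2,0,0,0,255],[0,0,-5,0,0,0,255],[0,0,-8,0,0,0,255],[0,0,-12,0,0,0,255],[0,0,-16,0,0,0,255],[0,0,-20,0,0,0,255],[0,0,-24,0,0,0,255]]' 35
python3 - <<'E'
from h import *
o,R=st()
b=cv2.cvtColor(get_image("side"),cv2.COLOR_RGB2BGR)[150:390,150:400]
cv2.imwrite("pics/lift.png",cv2.convertScaleAbs(cv2.resize(b,(625,600),interpolation=cv2.INTER_CUBIC),alpha=1.2))
E
```

```text
t: 10.98
tool_pos: [0.4673, 0.2028, 0.3798]
tool_rot: [3.082, 0.609, 0.004]
contact_force: [-0.3, 0.0, -1.2]
opening: 0.0307
t 10.98 pos [0.4673 0.2028 0.3798] z [ 0.003  0.    -1.   ] yaw_y -67.7 F [-0.3  0.  -1.2] op 0.0307 q6 1.44
```

View pics/lift.png

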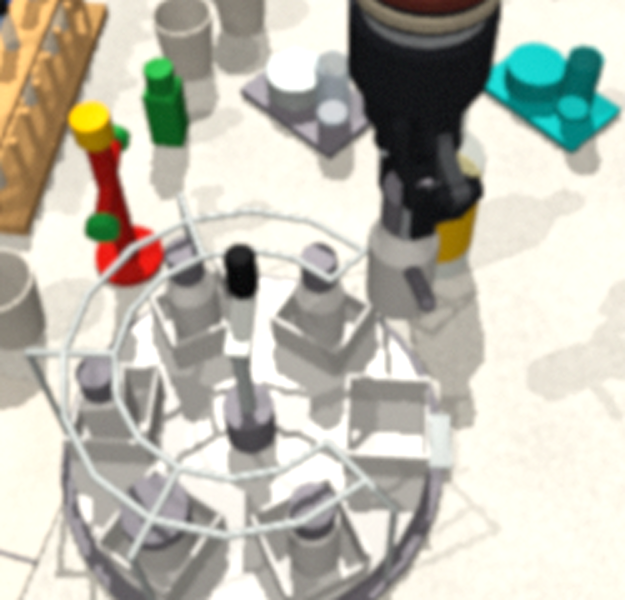

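It is lifted clean and all five others are standing. The spout tip is at about (321,270) in the full side picture. I'll compute the yaw and the transfer.

```bash
python3 - <<'E'
from h import *
s=plane("side",(426/2.5+150,300/2.5+150),.3798-.1075+.081)
d=s-np.array([.4673,.2028,0]);y=np.degrees(np.arctan2(d[1],d[0]));print(s,np.hypot(d[0],d[1]),y,"turn",141.2-y,np.radians(y-141.2),np.radians(106-141.2))
to([.5838,-.2224,.40])
E
```

```text
[0.45160367 0.25556122 0.3533    ] 0.055046534320891384 106.5676087517791 turn 34.632391248220884 -0.6044492551203232 -0.6143558967020039
t 11.03 pos [0.4696 0.2034 0.3903] z [ 0.017  0.004 -1.   ] yaw_y -67.7 F [ 0.6 -0.   5.5] op 0.0309 q6 1.44
shift cm [-5.61 43.73 -0.95]
```

```bash
python3 -m jog '[[0,1,-1,0,0,0,255],[-0.4,3,-1.5,0,0,-0.03,255],[-0.8,6,-1.5,0,0,-0.1,255],[-1.2,9,-1.5,0,0,-0.17,255],[-1.6,12.5,-1.5,0,0,-0.25,255],[-2,16,-1.5,0,0,-0.33,255],[-2.5,19.5,-1.5,0,0,-0.41,255],[-3,23,-1.5,0,0,-0.49,255]]' 35
python3 -c "from h import *;to([.5838,-.2224,.40])"
```

```text
t: 11.7
tool_pos: [0.5287, -0.0222, 0.4056]
tool_rot: [2.836, 1.343, 0.027]
contact_force: [1.3, -0.2, -1.4]
opening: 0.0306
t 11.7 pos [ 0.5287 -0.0222  0.4056] z [ 0.017  0.004 -1.   ] yaw_y -39.3 F [ 1.3 -0.2 -1.4] op 0.0306 q6 0.5
shift cm [-12.    16.94   0.57]
```

```bash
python3 -m jog '[[-2,2.8,0.5,0.005,-0.007,-0.05,255],[-4.2,5.9,0.5,0.01,-0.014,-0.11,255],[-6.3,8.9,0.5,0.01,-0.014,-0.11,255],[-8.3,11.7,0.5,0.01,-0.014,-0.11,255],[-10,14.1,0.5,0.01,-0.014,-0.11,255],[-11.3,16,0.5,0.01,-0.014,-0.11,255],[-12,16.9,0.5,0.01,-0.014,-0.11,255],[-12,16.9,0.5,0.01,-0.014,-0.11,255]]' 35
python3 - <<'E'
from h import *
to([.5838,-.2224,.1625])
for n in("top","side"):cv2.imwrite(f"pics/ab_{n}.png",cv2.cvtColor(get_image(n),cv2.COLOR_RGB2BGR))
E
```

```text
t: 12.37
tool_pos: [0.5833, -0.2239, 0.3998]
tool_rot: [-2.763, -1.495, 0.002]
contact_force: [-0.4, 0.5, -1.9]
opening: 0.0312
t 12.37 pos [ 0.5833 -0.2239  0.3998] z [-0.001 -0.    -1.   ] yaw_y -33.2 F [-0.4  0.5 -1.9] op 0.0312 q6 0.09
shift cm [ 1.800e-01 -2.000e-02  2.373e+01]
```

```bash
python3 -m jog '[[0.1,0,3,0,0,0,255],[0.2,0,6.5,0,0,0,255],[0.2,0,10,0,0,0,255],[0.2,0,13.5,0,0,0,255],[0.2,0,17,0,0,0,255],[0.2,0,20,0,0,0,255],[0.2,0,22,0,0,0,255],[0.2,0,22.7,0,0,0,255]]' 35
python3 - <<'E'
from h import *
o,R=st(); to([.5838,-.2224,.154])
b=cv2.cvtColor(get_image("side"),cv2.COLOR_RGB2BGR)[110:230,220:340]
m=cv2.resize(b,(600,600),interpolation=cv2.INTER_CUBIC)
d=lambda P,c:cv2.polylines(m,[((proj("side",P)-[220,110])*5).astype(np.int32)],True,c,1)
t=np.linspace(0,6.28,40);C=np.c_[np.cos(t),np.sin(t),0*t]
d(C*.034+[.5838,-.2224,.045],(0,0,255));d(C*.02+[.5369,-.1847,.097],(0,0,255))
p=o["tool_pos"];a=np.radians(141.3);d(np.array([[p[0],p[1],p[2]-.0265],[p[0]+.056*np.cos(a),p[1]+.056*np.sin(a),p[2]-.0265]]),(0,255,0))
d(C*.023+[p[0],p[1],p[2]-.1075],(255,0,0))
cv2.imwrite("pics/near.png",m)
E
```

```text
t: 13.13
tool_pos: [0.582, -0.2166, 0.169]
tool_rot: [-2.754, -1.498, 0.006]
contact_force: [-0.0, 0.8, -2.4]
opening: 0.0309
t 13.13 pos [ 0.582  -0.2166  0.169 ] z [-0.006  0.004 -1.   ] yaw_y -32.9 F [-0.   0.8 -2.4] op 0.0309 q6 0.1
t 13.13 pos [ 0.582  -0.2166  0.169 ] z [-0.006  0.004 -1.   ] yaw_y -32.9 F [-0.   0.8 -2.4] op 0.0309 q6 0.1
shift cm [-0.39  0.47  1.5 ]
```

View pics/near.png

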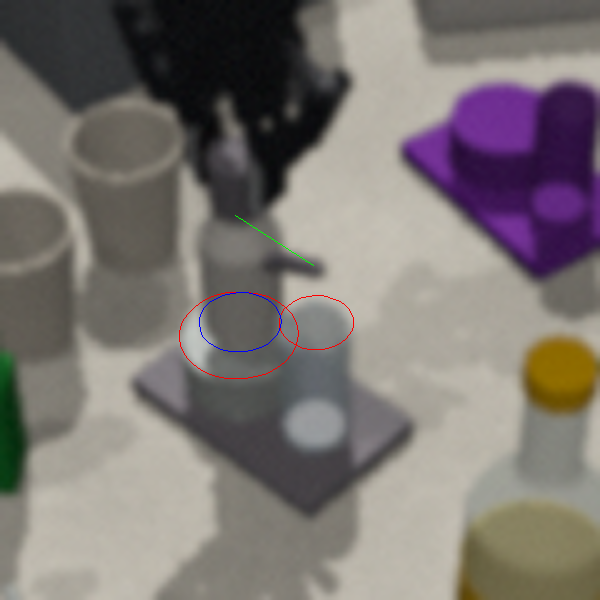

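The overlay agrees, with the spout tip at (320,268) against a predicted (313,265), about 2 mm off. I'll correct the 6 mm lateral drift and lower slowly.

```bash
python3 -m jog '[[-0.2,0.25,0,-0.007,0,0,255],[-0.4,0.47,0,-0.007,0,0,255],[-0.4,0.47,0.3,-0.007,0,0,255],[-0.4,0.47,0.6,-0.007,0,0,255],[-0.4,0.47,0.9,-0.007,0,0,255],[-0.4,0.47,1.2,-0.007,0,0,255],[-0.4,0.47,1.4,-0.007,0,0,255],[-0.4,0.47,1.4,-0.007,0,0,255]]' 35
python3 -c "from h import *;to([.5838,-.2224,.1525])"
```

```text
t: 13.85
tool_pos: [0.5837, -0.2228, 0.1548]
tool_rot: [-2.759, -1.5, 0.001]
contact_force: [-0.4, 0.5, -1.3]
opening: 0.0312
t 13.85 pos [ 0.5837 -0.2228  0.1548] z [-0.001  0.    -1.   ] yaw_y -32.9 F [-0.4  0.5 -1.3] op 0.0312 q6 0.09
shift cm [ 0.04 -0.01  0.23]
```

```bash
python3 -m jog '[[0,0,0.1,0,0,0,255],[0,0,0.2,0,0,0,255],[0,0,0.3,0,0,0,255],[0,0,0.3,0,0,0,255]]' 35
python3 -c "from h import *;st()"
```

```text
t: 14.18
tool_pos: [0.5839, -0.2229, 0.1525]
tool_rot: [-2.76, -1.501, 0.0]
contact_force: [-2.0, 1.0, 0.9]
opening: 0.0308
t 14.18 pos [ 0.5839 -0.2229  0.1525] z [-0.  0. -1.] yaw_y -32.9 F [-2.   1.   0.9] op 0.0308 q6 0.09
```

It has touched down: the vertical force went from −1.3 to +0.9 N at the expected height. Releasing.

```bash
python3 -m jog '[[0,0,0.05,0,0,0,80],[0,0,0.05,0,0,0,80],[0,0,0.05,0,0,0,80],[0,0,0,0,0,0,80],[0,0,0,0,0,0,80],[0,0,-2,0,0,0,80],[0,0,-5,0,0,0,80],[0,0,-9,0,0,0,80]]' 20
python3 -m jog '[[0,0,-4,0,0,0,80],[0,0,-8,0,0,0,80],[-4,0,-12,0,0,0,80],[-8,0,-12,0,0,0,80],[-12,0,-12,0,0,0,80],[-16,0,-12,0,0,0,80],[-20,0,-12,0,0,0,80],[-20,0,-12,0,0,0,80]]'
python3 - <<'E'
from h import *
st()
I={n:cv2.cvtColor(get_image(n),cv2.COLOR_RGB2BGR) for n in("side","top")}
out=[]
t=np.linspace(0,6.28,40);C=np.c_[np.cos(t),np.sin(t),0*t]
for n,(x,y,w) in(("side",(220,130,100)),("top",(300,160,100))):
    m=cv2.resize(I[n][y:y+w,x:x+w],(400,400),interpolation=cv2.INTER_CUBIC)
    for P in(C*.034+[.5838,-.2224,.045],C*.02+[.5369,-.1847,.097],C*.016+[.5838,-.2224,.17],C*.003+[.5402,-.1873,.126]):
        cv2.polylines(m,[((proj(n,P)-[x,y])*4).astype(np.int32)],True,(0,0,255),1)
    out.append(m)
cv2.imwrite("pics/end.png",np.hstack(out))
E
```

```text
t: 14.85
tool_pos: [0.5821, -0.2219, 0.2394]
tool_rot: [-2.754, -1.498, 0.007]
contact_force: [0.6, 0.0, -0.3]
opening: 0.0586
t: 15.52
tool_pos: [0.4707, -0.395, 0.3595]
tool_rot: [-2.76, -1.489, 0.011]
contact_force: [0.2, 0.4, 0.5]
opening: 0.0587
t 15.52 pos [ 0.4707 -0.395   0.3595] z [-0.009  0.001 -1.   ] yaw_y -33.3 F [0.2 0.4 0.5] op 0.0587 q6 -0.24
```

View pics/end.png

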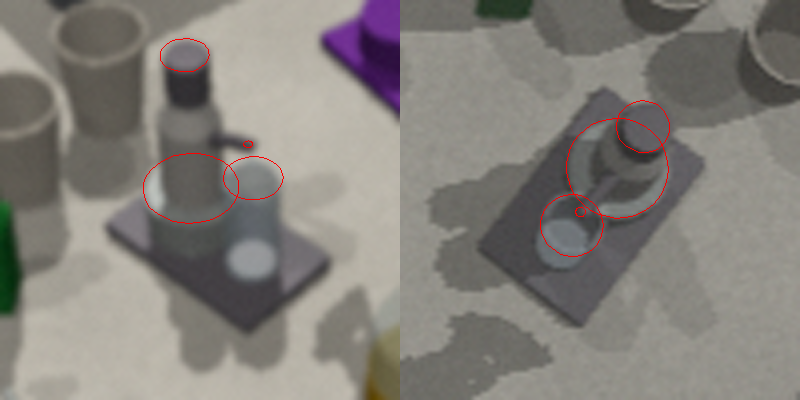

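The bottle stands upright on the platform, with its cap on the predicted circle in both views and its spout tip at the predicted spot over the cup. The arm is clear, so I'm handing in.

```bash
python3 -c "
from station import *
finish_job(); o=get_obs(); print(o['t'],o['contact_force'])"
```

```text
the job is handed in; nothing more can be done
the job is handed in; nothing more can be done
```

I gripped the crank knob and wound the carousel about 103° until the spouted bottle stood in the middle of the window. I then lifted it out by its cap, turned it about 35°, stood it on the grey stand's platform and let go. I handed it in at about 15.6 s of the 56 s allowed; handing in reports no verdict.

- **Placing:** In the last pictures from both cameras the bottle stands upright. Its cap, and its spout tip over the cup mouth, match the predicted positions to within a few millimetres. The gripper was open and about 20 cm clear, with contact forces at noise level.
- **Other objects:** All five other bottles were standing in the carousel when I looked right after the lift. I did not look at them again afterwards, but the arm did not go back there. The water bottle was last seen standing in the picture just before placing, and the paper cups in the last one; neither was measured for movement.
- **Small disagreements:** The spout tip read about 2 mm off its predicted place before lowering. The arm also drifted about 6 mm sideways on the way down, which I corrected before setting the bottle down.

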